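# Take the fence stop off the T-slot rail and stow it

## Robot

A 6-joint arm with a two-finger parallel gripper is mounted at the origin on the work surface. World frame = base frame: x ahead of the robot, y to its left, z up, the work surface at z = 0. Lengths are in m, angles in rad, forces in N, time in s.
With the tool pointing down it reaches from about 0.225 to 0.875 m from the base axis. Payload 3.4 kg.
Tool frame: the origin (TCP) lies between the finger pads; the fingertips stand 19 mm ahead of it and the grasp point (between the pads) is the TCP (manip.tip_reach is the distance from the TCP to the fingertips, in m); z points along the fingers, x is the direction in which the jaws open and shut, and the axes are right-handed (so a half turn about z gives the same grasp; the last joint's range is limited). The gripper opens to 85 mm and grips with 20 to 120 N. Pads are 22 mm wide; open, the fingers measure 114 mm over their backs; the gripper's body (76 mm by 85 mm) begins 54 mm behind the grasp point. The pads swing forward as they close: fully open they stand 13 mm farther back than shut.
Start: joints at [-1.421, 0.276, 1.505, -0, 1.361, -0.121], TCP at [0.154, -0.554, 0.25] pointing down, gripper open.
Joint ranges: [-2.89, 2.89], [-0.75, 2.08], [0.22, 2.7], [-1.18, 4.32], [0.11, 2.71], [-2.7, 2.7]. Speed limits (rad/s): [2.57, 2.57, 3.14, 3.14, 3.14, 3.14].

## Interface

Orientations are given as a unit quaternion [w, x, y, z].
In Python, from rig import manip gives the robot as it stands.
- The arm moves only by the tool send_rows, never from a script. Its arguments are lists of equal length, an entry for each row: "delta_pos": the shift along the tool's x, y, z normalised to -1 to 1, where 1 is 40 cm, a list of three; "angular": the turn, a rotation vector about the tool's x, y, z normalised to -1 to 1, where 1 is 0.08 rad, a list of three. A call has 1 to 5 rows; each row shifts and turns the commanded pose from where the row before left it, along the tool's axes as they then stand; what a row does not reach is not made up. A row lasts 1/12 s, in which the tool goes at most 41.7 mm and 7.16 degrees, less where a joint would pass 70% of its speed; a pose out of reach is approached as far as the arm can. A call with a number of a shift or a turn outside -1 to 1 is refused whole. A call with a gripper value outside its range is refused whole. "hand" is the finger opening in mm, from 0 to 85.4, set as the call begins (left out, the last holds). The fingers move at their own pace and stop on an object; "squeeze" is the grip in N (left out, the last holds). Time passes only in rows, so rows that do not move let the fingers close. It gives the time, the measured TCP pose, the force and the opening at its end, in the units of the state.
- manip.get_state(): the state, without advancing time (a new reading comes with each control period).
- manip.get_image(name): name is "scene" or "top"; returns the picture (400x640x3 uint8, blue, green, red); there is no depth.
- manip.calibration(name): a dict with "fx", "fy", "cx", "cy" (pixels), "camera_from_world" (4x4, takes a point from world to camera coordinates). Camera axes: x right, y up, looking along -z (the intrinsics and any distortion apply to the point x, -y, -z); pixel columns grow to the right and rows downward; lengths in m; the calibration is good to about 2 mm. A picture is of the moment at which its call begins. calibration takes no time and is no camera call.
- manip.sign_off(): hands the job in, once; it reports no verdict.
The state is a dict: "clock": time; "qpos": joint angles; "qd": joint speeds; "effort": joint torques, N m; "position": TCP position; "ee_rot": TCP orientation; "contact_force": force on the tool from outside, world axes, zero at the start; "moment": the same for the moment, N m; "width": finger opening in m.
Only numpy, scipy, OpenCV 4.12 (cv2) and the standard library are available. Lean on these libraries where they do the work, as an engineer would, in place of code of your own. Each camera call takes 0.05 s, during which the arm holds its last target.

## Task

Slide the tall fence stop along the aluminium T-slot rail to the rail's open mouth, lift it out there without forcing it through the slot's lips, and set it gently (not dropped) into the one empty grey bin, standing upright on its foot. Leave the low round-knob clamp on the rail and all the other things where they are.

Things in the scene. Friction and masses are not known exactly. Their poses are not given: they have to be found in the camera images.
- rail: fixed aluminium rail, 320 long (its x) x 50 wide x 23 high, black end cap (34 high) at -x. Origin: centre of underside, z up. Slot along x, open on top: floor at z 6, inside 34 wide, 11 high; lips (z 17 to 23) leave a gap 16 wide from x -160 to +95. From x +95 to +160 the lips are cut away (the mouth, 34 wide, walls up to z 17) and the +x end is open
- rail_mouth (a point): point on the slot floor at the middle of the mouth (rail x +128, z 6), same axes as the rail: with the stop's origin here its foot is wholly past the lips and can lift straight up
- stop: the fence stop, tall grey block, 0.11 to 0.22 kg, loose in the slot 98 to 148 short of rail_mouth. Origin: centre of its foot's underside; z up, x along the slot. Foot 40 (x) x 30 (y) x 8 under the lips, play 2 mm each side, 3 mm up; stem 30 x 11, z 8 to 19; block 60 (x) x 30 (y), z 19 to 62, flat sides to grip across y; black knob 20 diameter on top, to z 76
- dog: low clamp with a round black knob 40 in diameter, 40 high in all, in the same slot nearer the capped end; same foot as the stop. Stays where it is. Origin: centre of the foot's underside
- bin_c: the empty bin: fixed open grey plastic bin 100 x 100 x 30 high outside, walls and floor 4 thick (inside 92 x 92, floor at z 4). Origin: centre of the underside; z up. It can be any of the three places in the row
- bin_a: bin of the same size, holding the two white wedge spacers
- bin_b: bin of the same size, holding the suction cup
- wedge1: white plastic wedge spacer 50 x 20 x 14 in bin_a; leave alone. Origin: centre of underside
- wedge2: second such wedge spacer in bin_a; leave alone
- cup: small black suction cup, 58 diameter, 41 high, grey lever on top, in bin_b; leave alone. Origin: centre of underside
- trowel: narrow trowel with wooden handle, about 255 long, 26 high, lying left of the rail; leave alone
There are look-alikes about, which are no part of the job. Leave any orange, purple or yellow look-alike of the bin_c alone.

How it is judged:
By the outcome, as a careful person would: the job done as asked, in the order asked, and still so for the second after the job is handed in, with the robot touching nothing.
It also fails if it takes over 48 s, if anything falls off the work surface, if the arm or the gripper's body presses on something with over 40 N, if the wrist force passes 120 N, or if a joint passes its speed limit or range.

## Working session

There is one attempt and no reset: what is moved stays moved. The work goes in short steps, Python scripts to look and compute and a tool call to move; the robot and the scene stay as the last step left them, time stands still between calls to the robot, and variables do not carry over. Pictures are saved under pics/ and viewed, and the job is handed in when it is done.

Besides the shell and the picture viewer there is one more tool, called after "Call:" as name(argument=value, ...) on one line, values as JSON. send_rows: Moves the arm, as the interface text tells. Scaled input: -1 to 1 covers 40 cm each way for a shift and 0.08 rad each way for a turn. Its arguments: {"type":"object","properties":{"delta_pos":{"type":"array","items":{"type":"array","items":{"type":"number"}}},"angular":{"type":"array","items":{"type":"array","items":{"type":"number"}}},"hand":{"type":"number"},"squeeze":{"type":"number"}},"required":["delta_pos","angular"]}

```bash
mkdir -p pics; python3 - <<'E'
from rig import manip
import cv2,numpy as np
print(manip.get_state())
for n in("scene","top"):
    im=manip.get_image(n); cv2.imwrite(f"pics/{n}0.png",im)
    c=manip.calibration(n); print(n,{k:(np.round(v,4).tolist()) for k,v in c.items()})
E
```

```text
{'clock': 0.0, 'qpos': array([-1.42100071e+00,  2.76583769e-01,  1.50614247e+00, -1.15832496e-05,
        1.36067407e+00, -1.20983703e-01]), 'qd': array([-0.00113461,  0.00135371,  0.00174177, -0.00081498,  0.00037894,
       -0.00046264]), 'effort': array([-1.16969622e-03, -4.16781521e+01, -2.45807701e+01,  1.70936801e-04,
        1.12358818e-02,  1.37963309e-05]), 'position': array([ 0.15372855, -0.55355898,  0.24944235]), 'ee_rot': array([-6.25769642e-04,  7.96079063e-01, -6.05191960e-01, -6.52190893e-04]), 'contact_force': array([ 0.18630012,  0.42904225, -0.18403723]), 'moment': array([0.0561791 , 0.00386783, 0.00488838]), 'width': 0.08549872539098033}
scene {'fx': 420.3716, 'fy': 420.3716, 'cx': 318.0823, 'cy': 196.8181, 'camera_from_world': [[0.4905, 0.8715, -0.0051, -0.2579], [-0.6385, 0.3633, 0.6785, 0.3022], [0.5931, -0.3295, 0.7346, -1.5587], [0.0, 0.0, 0.0, 1.0]]}
top {'fx': 508.2897, 'fy': 508.2897, 'cx': 317.4238, 'cy': 205.6391, 'camera_from_world': [[-0.0289, -0.9996, -0.0048, 0.0284], [0.9763, -0.0293, 0.2146, -0.5402], [-0.2147, 0.0015, 0.9767, -1.4542], [0.0, 0.0, 0.0, 1.0]]}
```

View pics/scene0.png

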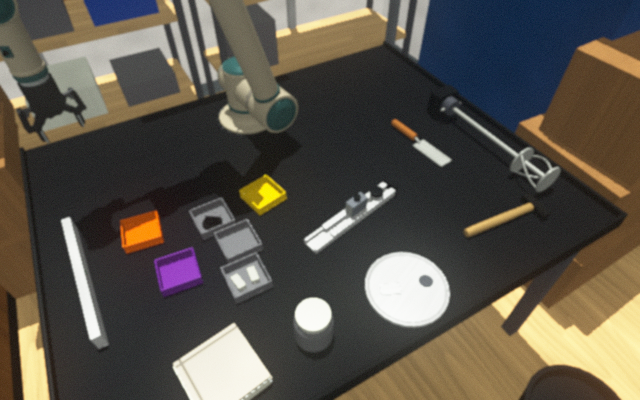

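View pics/top0.png

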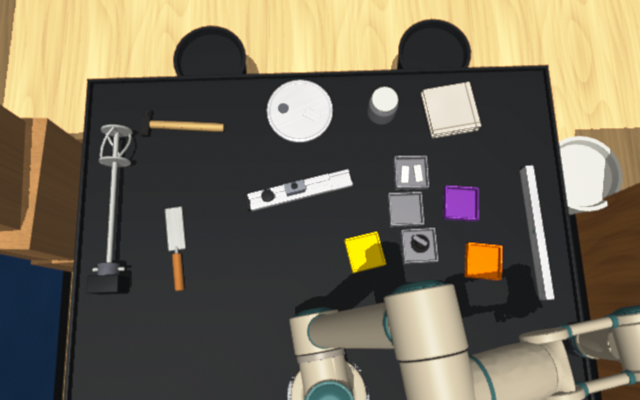

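The empty grey bin is the middle one of the row, at top (406,209) and scene (238,239). In the top view the rail runs from about (249,200) at the capped end to (351,178) at the mouth, with the stop at (296,186) and the dog at (267,195). I'll zoom in to measure these.

```bash
python3 - <<'E'
import cv2,numpy as np
t=cv2.imread("pics/top0.png"); s=cv2.imread("pics/scene0.png")
cv2.imwrite("pics/t_rail.png",cv2.resize(t[160:220,240:360],None,fx=6.5,fy=6.5,interpolation=cv2.INTER_CUBIC))
cv2.imwrite("pics/t_bin.png",cv2.resize(t[145:270,340:460],None,fx=4.5,fy=4.5,interpolation=cv2.INTER_CUBIC))
cv2.imwrite("pics/s_rail.png",cv2.resize(s[170:260,290:410],None,fx=6.5,fy=6.5,interpolation=cv2.INTER_CUBIC))
E
```

```text
(no output)
```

View pics/t_rail.png

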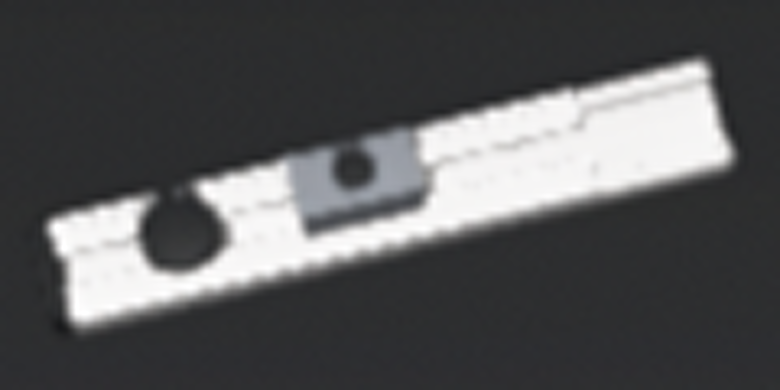

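View pics/t_bin.png

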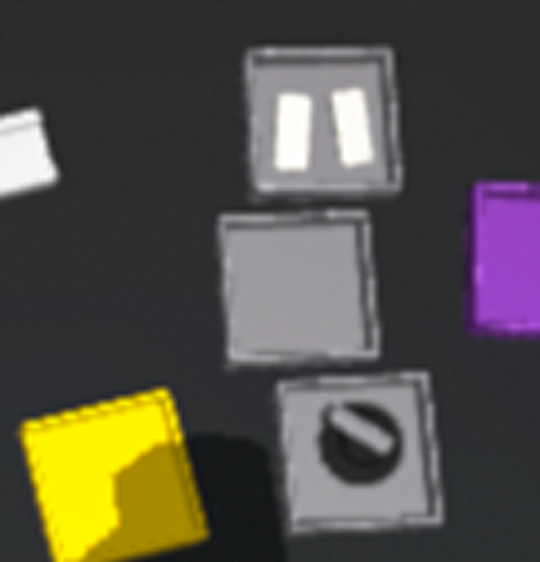

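View pics/s_rail.png

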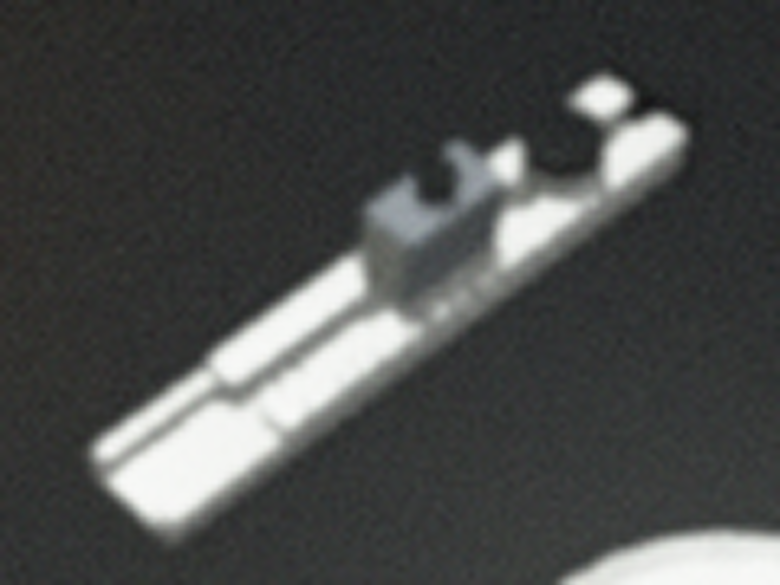

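```bash
cat > h.py <<'E'
import cv2,numpy as np
from rig import manip
def ray(n,uv,z):
    c=manip.calibration(n); M=np.array(c["camera_from_world"]);R=M[:3,:3];t=M[:3,3]
    uv=np.atleast_2d(uv).astype(float)
    d=np.c_[(uv[:,0]-c["cx"])/c["fx"],-(uv[:,1]-c["cy"])/c["fy"],-np.ones(len(uv))]@R
    o=-R.T@t
    return o+d*((z-o[2])/d[:,2])[:,None]
def proj(n,P):
    c=manip.calibration(n); M=np.array(c["camera_from_world"]);P=np.atleast_2d(P)
    q=P@M[:3,:3].T+M[:3,3]
    return np.c_[c["cx"]-c["fx"]*q[:,0]/q[:,2],c["cy"]+c["fy"]*q[:,1]/q[:,2]]
E
python3 - <<'E'
from h import *
t=cv2.imread("pics/top0.png"); s=cv2.imread("pics/scene0.png")
def crop(u,x0,y0,k): return (np.array(u,float)+.5)/k-.5+[x0,y0]
f=lambda n,u,z:print(n,z,np.round(ray(n,u,z),4)[:,:2].tolist())
print("stop top face");P=ray("top",crop([(290,160),(412,128),(428,185),(303,218)],240,160,6.5),.068);print(P.round(4),P.mean(0))
P=ray("top",crop([(353,169)],240,160,6.5),.082);print("knob top",P)
P=ray("scene",crop([(364,210),(450,140),(500,190),(412,240)],290,170,6.5),.068);print(P.round(4),P.mean(0))
print("lips corner far, gap-end far, mouth far end, mouth near end")
f("top",crop([(48,220),(575,88)],240,160,6.5),.023)
f("top",crop([(706,60),(735,158)],240,160,6.5),.017)
f("scene",crop([(212,362),(282,437)],290,170,6.5),.023)
f("scene",crop([(92,458)],290,170,6.5),.017)
print("knob dog");f("top",crop([(181,232)],240,160,6.5),.046)
# white mask
g=cv2.cvtColor(t,cv2.COLOR_BGR2GRAY); m=(g>150).astype(np.uint8);m[:, :240]=0;m[:,360:]=0;m[:160]=0;m[220:]=0
ys=[]
for c in range(252,350):
    col=np.where(m[:,c])[0]
    # subpixel upper and lower edge by half-level 130
    a=col[0];b=col[-1]; v=g[:,c].astype(float)
    ys.append((c,a-1+(130-v[a-1])/(v[a]-v[a-1]),b+(v[b]-130)/(v[b]-v[b+1])))
ys=np.array(ys)
sel=(ys[:,0]<327)&((ys[:,0]<282)|(ys[:,0]>306))
sel2=(ys[:,0]<327)
from numpy.polynomial import polynomial as p
pu=np.polyfit(ys[sel,0],ys[sel,1],1);pl=np.polyfit(ys[sel2,0],ys[sel2,2],1)
print(np.std(ys[sel,1]-np.polyval(pu,ys[sel,0])),np.std(ys[sel2,2]-np.polyval(pl,ys[sel2,0])))
U=ray("top",[(255,np.polyval(pu,255)),(325,np.polyval(pu,325))],.023)
L=ray("top",[(255,np.polyval(pl,255)),(325,np.polyval(pl,325))],.023)
for Q in(U,L):
    d=Q[1]-Q[0];print(Q.round(4).tolist(),"ang",np.degrees(np.arctan2(d[1],d[0])))
d=U[1]-U[0];d/=np.linalg.norm(d);n=np.array([-d[1],d[0]]);print("width",((L[0]-U[0])[:2])@n)
C=ray("top",[(406,209)],.03)
# bin
P=ray("top",crop([(219,215),(368,210),(380,357),(228,365)],340,145,4.5),.03);print("bin",P.round(4).tolist(),P.mean(0))
E
```

```text
stop top face
[[0.6073 0.1098 0.068 ]
 [0.6209 0.0534 0.068 ]
 [0.5936 0.0467 0.068 ]
 [0.5797 0.1042 0.068 ]] [0.60036421 0.0785168  0.068     ]
knob top [[0.59849928 0.0802843  0.082     ]]
[[0.5957 0.0491 0.068 ]
 [0.5792 0.1037 0.068 ]
 [0.6148 0.1062 0.068 ]
 [0.6203 0.0577 0.068 ]] [0.60251325 0.07918081 0.068     ]
lips corner far, gap-end far, mouth far end, mouth near end
top 0.023 [[0.5935, 0.2273], [0.6506, -0.0234]]
top 0.017 [[0.6643, -0.0866], [0.6155, -0.0984]]
scene 0.023 [[0.6046, -0.031], [0.654, -0.0254]]
scene 0.017 [[0.6203, -0.0979]]
knob dog
top 0.046 [[0.5802, 0.1623]]
4.136801249702165 0.09333254943670949
[[0.5889, 0.2026, 0.023], [0.6503, -0.014, 0.023]] ang -74.17027152850392
[[0.5433, 0.2028, 0.023], [0.5923, -0.0121, 0.023]] ang -77.16659804504096
width -0.04378707186592236
bin [[0.582, -0.2048, 0.03], [0.5825, -0.3059, 0.03], [0.4812, -0.3065, 0.03], [0.4788, -0.2047, 0.03]] [ 0.53113497 -0.25546866  0.03      ]
```

```bash
python3 - <<'E'
from h import *
t=cv2.imread("pics/top0.png")
g=cv2.cvtColor(t,cv2.COLOR_BGR2GRAY).astype(float)
def edges(cols,lo,hi,up):
    out=[]
    for c in cols:
        v=g[160:220,c]; i=np.where(v>130)[0]
        r=i[0] if up else i[-1]
        q=(r-1+(130-v[r-1])/(v[r]-v[r-1])) if up else r+(v[r]-130)/(v[r]-v[r+1])
        out.append((c,q+160))
    return np.array(out)
U=edges([c for c in range(252,326) if not 258<c<278 and not 282<c<308],0,0,True)
L=edges(range(256,348),0,0,False)
for E,z in((U,.023),(L,.023),(L,.017)):
    p=np.polyfit(E[:,0],E[:,1],1); r=E[:,1]-np.polyval(p,E[:,0]);k=abs(r)<.4;p=np.polyfit(E[k,0],E[k,1],1);print("n",k.sum(),"std",r[k].std())
    Q=ray("top",[(255,np.polyval(p,255)),(345,np.polyval(p,345))],z)[:,:2];d=Q[1]-Q[0];d/=np.linalg.norm(d)
    n=np.array([-d[1],d[0]]);print(Q.round(4).tolist(),"ang",np.degrees(np.arctan2(d[1],d[0])), "n.S",n,n@(np.array([.6005,.079])-Q[0]))
E
```

```text
n 30 std 0.08056308158373772
[[0.5999, 0.2026], [0.6634, -0.0764]] ang -77.17888537289521 n.S [0.97506764 0.22190784] -0.026854596554927335
n 92 std 0.12581902394243455
[[0.5436, 0.2028], [0.6058, -0.074]] ang -77.33704079237886 n.S [0.97567647 0.21921549] 0.028418100978156596
n 92 std 0.12581902394243455
[[0.5449, 0.2035], [0.6073, -0.0744]] ang -77.33704079237884 n.S [0.97567647 0.21921549] 0.02698772808184775
```

```bash
cat >> h.py <<'E'
from scipy.spatial.transform import Rotation as Ro
def plan(target,ang,n,start=None):
    s=manip.get_state(); p=np.array(s["position"]);q=s["ee_rot"];R=Ro.from_quat([q[1],q[2],q[3],q[0]])
    a=np.radians(ang); Rt=Ro.from_matrix(np.array([[np.cos(a),np.sin(a),0],[np.sin(a),-np.cos(a),0],[0,0,-1]]))
    w=(R.inv()*Rt).as_rotvec()
    D=(np.array(target)-p)/n
    print("clock",s["clock"],"pos",p.round(4),"err mm",(D*n*1000).round(1),"rot",w.round(4))
    dp=[];an=[]
    for i in range(n):
        dp.append((R.inv().apply(D)/.4).round(4).tolist()); an.append((w/n/.08).round(3).tolist()); R=R*Ro.from_rotvec(w/n)
    for i in range(0,n,5): print("dp",dp[i:i+5],"\n an",an[i:i+5])
E
python3 -c "
from h import *
plan([.6003,.079,.16],12.75,20)"
```

```text
clock 0.1 pos [ 0.1537 -0.5536  0.2495] err mm [446.6 632.6 -89.5] rot [-1.4000e-03  1.2000e-03 -1.5226e+00]
dp [[-0.0612, -0.0749, 0.0113], [-0.0554, -0.0794, 0.0113], [-0.0492, -0.0834, 0.0113], [-0.0427, -0.0869, 0.0113], [-0.036, -0.0899, 0.0113]] 
 an [[-0.001, 0.001, -0.952], [-0.001, 0.001, -0.952], [-0.001, 0.001, -0.952], [-0.001, 0.001, -0.952], [-0.001, 0.001, -0.952]]
dp [[-0.029, -0.0923, 0.0113], [-0.0219, -0.0943, 0.0113], [-0.0147, -0.0957, 0.0112], [-0.0074, -0.0965, 0.0112], [-0.0, -0.0968, 0.0112]] 
 an [[-0.001, 0.001, -0.952], [-0.001, 0.001, -0.952], [-0.001, 0.001, -0.952], [-0.001, 0.001, -0.952], [-0.001, 0.001, -0.952]]
dp [[0.0074, -0.0965, 0.0112], [0.0147, -0.0957, 0.0112], [0.0219, -0.0943, 0.0112], [0.029, -0.0923, 0.0112], [0.0359, -0.0899, 0.0112]] 
 an [[-0.001, 0.001, -0.952], [-0.001, 0.001, -0.952], [-0.001, 0.001, -0.952], [-0.001, 0.001, -0.952], [-0.001, 0.001, -0.952]]
dp [[0.0427, -0.0869, 0.0112], [0.0492, -0.0834, 0.0112], [0.0554, -0.0794, 0.0112], [0.0612, -0.075, 0.0112], [0.0668, -0.0701, 0.0112]] 
 an [[-0.001, 0.001, -0.952], [-0.001, 0.001, -0.952], [-0.001, 0.001, -0.952], [-0.001, 0.001, -0.952], [-0.001, 0.001, -0.952]]
```

Call:
send_rows(delta_pos=[[-0.061, -0.075, 0.011], [-0.055, -0.079, 0.011], [-0.049, -0.083, 0.011], [-0.043, -0.087, 0.011], [-0.036, -0.09, 0.011]], angular=[[0, 0, -0.95], [0, 0, -0.95], [0, 0, -0.95], [0, 0, -0.95], [0, 0, -0.95]], hand=70, squeeze=40)

```text
clock: 0.52
position: [0.2658, -0.3944, 0.2277]
ee_rot: [-0.0, 0.897, -0.443, -0.0]
contact_force: [0.0, -0.5, 0.8]
width: 0.0699
```

Call:
send_rows(delta_pos=[[-0.029, -0.092, 0.011], [-0.022, -0.094, 0.011], [-0.015, -0.096, 0.011], [-0.007, -0.096, 0.011], [0, -0.097, 0.011]], angular=[[0, 0, -0.95], [0, 0, -0.95], [0, 0, -0.95], [0, 0, -0.95], [0, 0, -0.95]])

```text
clock: 0.93
position: [0.3775, -0.2365, 0.206]
ee_rot: [-0.0, 0.964, -0.265, -0.0]
contact_force: [1.0, 0.3, 0.8]
width: 0.07
```

Call:
send_rows(delta_pos=[[0.007, -0.096, 0.011], [0.015, -0.096, 0.011], [0.022, -0.094, 0.011], [0.029, -0.092, 0.011], [0.036, -0.09, 0.011]], angular=[[0, 0, -0.95], [0, 0, -0.95], [0, 0, -0.95], [0, 0, -0.95], [0, 0, -0.95]])

```text
clock: 1.35
position: [0.4893, -0.0787, 0.1839]
ee_rot: [0.0, 0.997, -0.078, -0.0]
contact_force: [-0.3, -1.0, 0.8]
width: 0.07
```

Call:
send_rows(delta_pos=[[0.043, -0.087, 0.011], [0.049, -0.083, 0.011], [0.055, -0.079, 0.011], [0.061, -0.075, 0.011], [0.067, -0.07, 0.011]], angular=[[0, 0, -0.95], [0, 0, -0.95], [0, 0, -0.95], [0, 0, -0.95], [0, 0, -0.95]])

```text
clock: 1.77
position: [0.6012, 0.0789, 0.1615]
ee_rot: [0.0, 0.994, 0.112, -0.0]
contact_force: [-0.4, -0.5, 0.4]
width: 0.07
```

Call:
send_rows(delta_pos=[[0, 0, 0], [0, 0, 0], [0, 0, 0]], angular=[[0, 0, 0], [0, 0, 0], [0, 0, 0]])

```text
clock: 2.02
position: [0.5999, 0.0769, 0.1616]
ee_rot: [0.0, 0.994, 0.11, -0.001]
contact_force: [1.1, -0.3, -0.0]
width: 0.0699
```

```bash
python3 -c "
from h import *
plan([.6003,.079,.054],12.75,5)
im=manip.get_image('scene');cv2.imwrite('pics/s1.png',cv2.resize(im[100:280,250:490],None,fx=3.3,fy=3.3))
print(manip.get_state()['qpos'],manip.get_state()['contact_force'])"
```

```text
clock 2.0167 pos [0.5999 0.0769 0.1616] err mm [   0.4    2.1 -107.6] rot [ 0.0003  0.0023 -0.0023]
dp [[0.0006, -0.001, 0.0538], [0.0005, -0.001, 0.0538], [0.0005, -0.001, 0.0538], [0.0005, -0.001, 0.0538], [0.0005, -0.001, 0.0538]] 
 an [[0.001, 0.006, -0.006], [0.001, 0.006, -0.006], [0.001, 0.006, -0.006], [0.001, 0.006, -0.006], [0.001, 0.006, -0.006]]
[ 1.18569132e-02  3.80054670e-01  1.57570917e+00 -7.74184536e-04
  1.18747076e+00 -2.07079233e-01] [-1.28008647 -0.75986191  0.51750604]
```

View pics/s1.png

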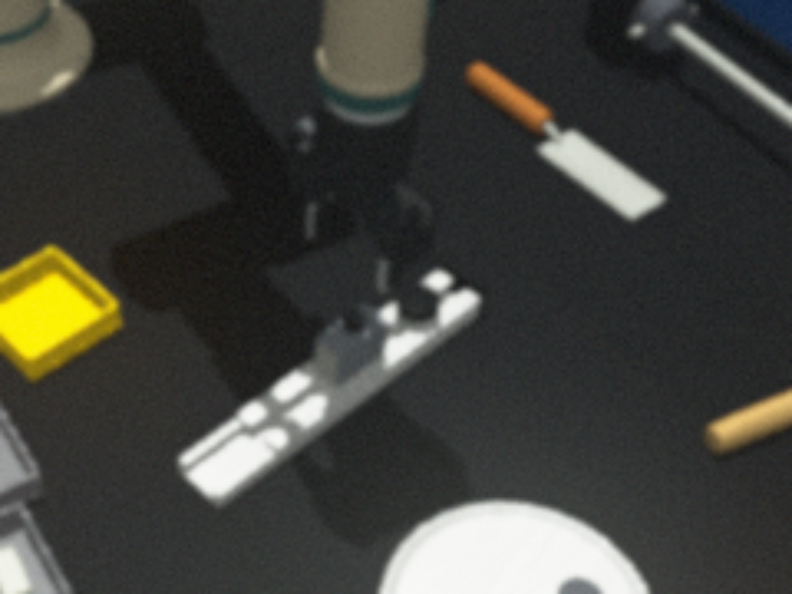

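Call:
send_rows(delta_pos=[[0.001, -0.001, 0.054], [0.001, -0.001, 0.054], [0, -0.001, 0.054], [0, -0.001, 0.036]], angular=[[0, 0.01, -0.01], [0, 0.01, -0.01], [0, 0.01, -0.01], [0, 0, 0]])

```text
clock: 2.4
position: [0.5994, 0.0771, 0.0818]
ee_rot: [-0.0, 0.994, 0.11, 0.0]
contact_force: [-0.3, 0.6, 0.3]
width: 0.0701
```

```bash
python3 -c "
from h import *
im=manip.get_image('scene');cv2.imwrite('pics/s2.png',cv2.resize(im[100:280,250:490],None,fx=3.3,fy=3.3))
im=manip.get_image('top');cv2.imwrite('pics/t2.png',cv2.resize(im[130:270,220:380],None,fx=4,fy=4))
plan([.6003,.079,.054],12.75,3)"
```

```text
clock 2.5 pos [0.5984 0.0772 0.0809] err mm [  1.9   1.8 -26.9] rot [-0.0009  0.0037 -0.0025]
dp [[0.002, -0.0011, 0.0224], [0.002, -0.0011, 0.0224], [0.0019, -0.0011, 0.0224]] 
 an [[-0.004, 0.015, -0.01], [-0.004, 0.015, -0.01], [-0.004, 0.015, -0.01]]
```

View pics/s2.png

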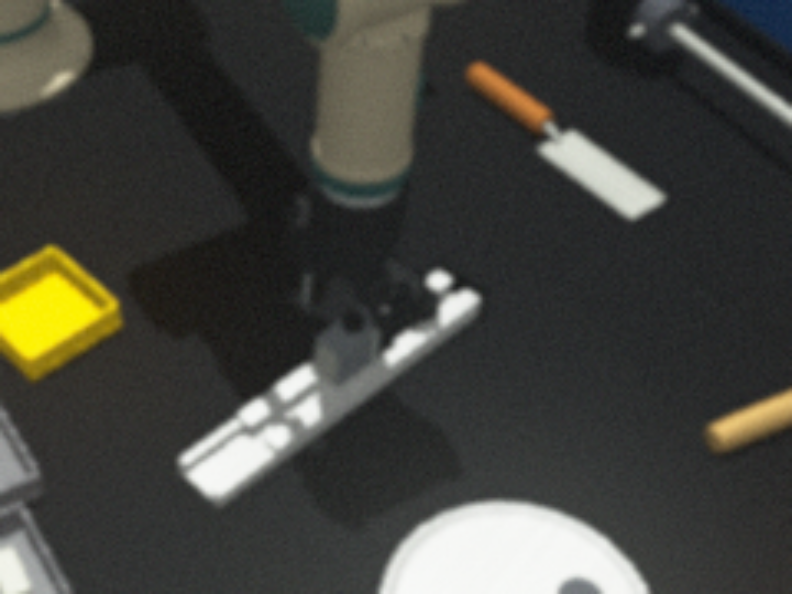

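View pics/t2.png

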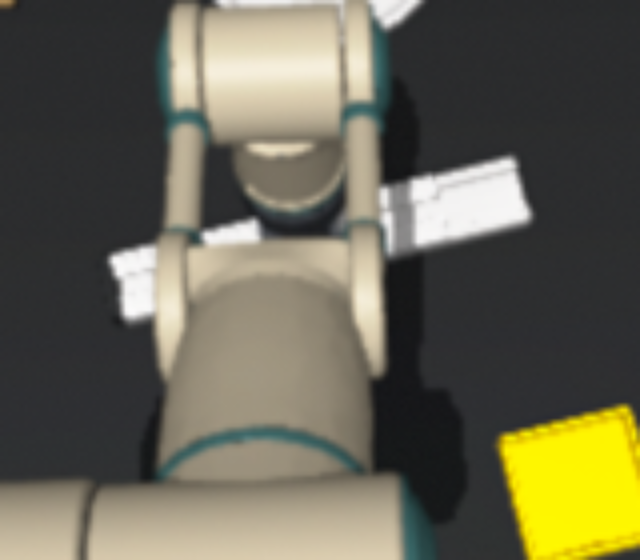

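```bash
python3 -c "
from h import *
im=manip.get_image('scene')
g=np.clip((im.astype(float)/110)**.6*255,0,255).astype(np.uint8)
p=np.array(manip.get_state()['position']);n=np.array([.9753,.2207,0])
k=8;x0,y0=325,155
o=cv2.resize(g[y0:y0+70,x0:x0+90],None,fx=k,fy=k,interpolation=cv2.INTER_CUBIC)
for q in(p+n*.035+[0,0,-.015],p-n*.035+[0,0,-.015]):
    u=(proj('scene',q)[0]-[x0,y0]+.5)*k;cv2.circle(o,tuple(int(v) for v in u),4,(0,0,255),1)
cv2.imwrite('pics/s3.png',o)"
```

```text
(no output)
```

View pics/s3.png

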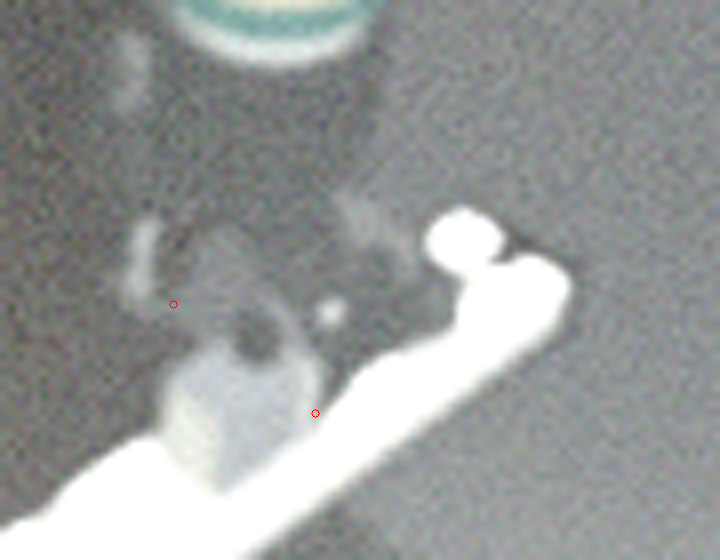

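Call:
send_rows(delta_pos=[[0.002, -0.001, 0.02], [0.002, -0.001, 0.02], [0.001, -0.001, 0.018], [0, 0, 0.009], [0, 0, 0]], angular=[[0, 0.015, -0.01], [0, 0.015, -0.01], [0, 0.015, -0.01], [0, 0, 0], [0, 0, 0]])

```text
clock: 2.97
position: [0.6023, 0.0804, 0.0553]
ee_rot: [-0.0, 0.994, 0.112, 0.002]
contact_force: [-0.2, 0.9, 0.5]
width: 0.0702
```

```bash
python3 -c "
from h import *
print(manip.get_state()['contact_force']);plan([.6003,.079,.054],12.75,1)"
```

```text
[-0.15507014  0.91777777  0.52046576]
clock 2.9667 pos [0.6023 0.0804 0.0553] err mm [-2.  -1.4 -1.3] rot [-0.0002 -0.0042  0.0023]
dp [[-0.0058, 0.0022, 0.0033]] 
 an [[-0.003, -0.053, 0.029]]
```

Call:
send_rows(delta_pos=[[0, 0, 0]], angular=[[0, 0, 0]])

```text
clock: 3.05
position: [0.6029, 0.0805, 0.0561]
ee_rot: [-0.0, 0.994, 0.112, 0.003]
contact_force: [-0.9, 0.3, 0.9]
width: 0.0702
```

Call:
send_rows(delta_pos=[[0, 0, 0]], angular=[[0, 0, 0]])

```text
clock: 3.13
position: [0.6033, 0.0805, 0.0565]
ee_rot: [-0.0, 0.994, 0.112, 0.003]
contact_force: [-0.3, -0.1, -0.3]
width: 0.0699
```

Call:
send_rows(delta_pos=[[0, 0, 0]], angular=[[0, 0, 0]])

```text
clock: 3.22
position: [0.6034, 0.0805, 0.0566]
ee_rot: [-0.0, 0.994, 0.112, 0.003]
contact_force: [0.9, -0.2, 0.2]
width: 0.0694
```

Call:
send_rows(delta_pos=[[-0.007, 0.001, 0.006], [0, 0, 0], [0, 0, 0], [0, 0, 0]], angular=[[0, -0.06, 0.03], [0, 0, 0], [0, 0, 0], [0, 0, 0]])

```text
clock: 3.55
position: [0.6004, 0.0794, 0.0539]
ee_rot: [-0.0, 0.994, 0.111, 0.001]
contact_force: [-0.5, -0.7, 0.7]
width: 0.0699
```

```bash
python3 -c "
from h import *
plan([.601,.079,.054],12.75,1)"
```

```text
clock 3.55 pos [0.6004 0.0794 0.0539] err mm [ 0.6 -0.4  0.1] rot [ 0.0001 -0.0013 -0.0001]
dp [[0.0012, 0.0013, -0.0002]] 
 an [[0.002, -0.016, -0.001]]
```

Aligned, so I'll close gently and watch the force.

Call:
send_rows(delta_pos=[[0, 0, 0], [0, 0, 0], [0, 0, 0], [0, 0, 0], [0, 0, 0]], angular=[[0, 0, 0], [0, 0, 0], [0, 0, 0], [0, 0, 0], [0, 0, 0]], hand=20, squeeze=40)

```text
clock: 3.97
position: [0.6009, 0.0794, 0.0541]
ee_rot: [0.0, 0.994, 0.111, 0.001]
contact_force: [0.1, 0.2, 0.8]
width: 0.0296
```

Call:
send_rows(delta_pos=[[0, 0, 0], [0, 0, 0], [0, 0, 0]], angular=[[0, 0, 0], [0, 0, 0], [0, 0, 0]])

```text
clock: 4.22
position: [0.6009, 0.0794, 0.0541]
ee_rot: [0.0, 0.994, 0.111, 0.001]
contact_force: [1.4, 0.9, 1.1]
width: 0.0294
```

Call:
send_rows(delta_pos=[[0, 0, -0.003], [0, 0.005, 0], [0, 0.01, 0], [0, 0.015, 0], [0, 0.015, 0]], angular=[[0, 0, 0], [0, 0, 0], [0, 0, 0], [0, 0, 0], [0, 0, 0]])

```text
clock: 4.63
position: [0.6042, 0.0613, 0.0547]
ee_rot: [0.0, 0.994, 0.111, 0.0]
contact_force: [-0.2, 0.5, -1.5]
width: 0.0292
```

Call:
send_rows(delta_pos=[[0, 0.015, 0], [0, 0.015, 0], [0, 0.015, 0], [0, 0.015, 0], [0, 0.015, 0]], angular=[[0, 0, 0], [0, 0, 0], [0, 0, 0], [0, 0, 0], [0, 0, 0]])

```text
clock: 5.05
position: [0.6109, 0.0317, 0.055]
ee_rot: [0.0, 0.994, 0.111, 0.0]
contact_force: [0.2, 0.9, -2.4]
width: 0.0292
```

```bash
python3 -c "
from h import *
print(manip.get_state()['contact_force']);plan([.6338,-.0617,.0553],12.75,12)"
```

```text
[ 0.17889743  0.88520423 -2.44727391]
clock 5.05 pos [0.6109 0.0317 0.055 ] err mm [ 22.9 -93.4   0.3] rot [ 0.0002 -0.0006 -0.0003]
dp [[0.0004, 0.02, -0.0001], [0.0004, 0.02, -0.0001], [0.0004, 0.02, -0.0001], [0.0004, 0.02, -0.0001], [0.0004, 0.02, -0.0001]] 
 an [[0.0, -0.001, -0.0], [0.0, -0.001, -0.0], [0.0, -0.001, -0.0], [0.0, -0.001, -0.0], [0.0, -0.001, -0.0]]
dp [[0.0004, 0.02, -0.0001], [0.0004, 0.02, -0.0001], [0.0004, 0.02, -0.0001], [0.0004, 0.02, -0.0001], [0.0004, 0.02, -0.0001]] 
 an [[0.0, -0.001, -0.0], [0.0, -0.001, -0.0], [0.0, -0.001, -0.0], [0.0, -0.001, -0.0], [0.0, -0.001, -0.0]]
dp [[0.0004, 0.02, -0.0001], [0.0004, 0.02, -0.0001]] 
 an [[0.0, -0.001, -0.0], [0.0, -0.001, -0.0]]
```

Call:
send_rows(delta_pos=[[0, 0.018, 0], [0, 0.018, 0], [0, 0.018, 0], [0, 0.018, 0], [0, 0.018, 0]], angular=[[0, 0, 0], [0, 0, 0], [0, 0, 0], [0, 0, 0], [0, 0, 0]])

```text
clock: 5.47
position: [0.619, -0.0033, 0.055]
ee_rot: [0.0, 0.994, 0.111, 0.001]
contact_force: [-0.1, 0.5, -1.5]
width: 0.0295
```

Call:
send_rows(delta_pos=[[0, 0.018, 0], [0, 0.018, 0], [0, 0.018, 0], [0, 0.018, 0], [0, 0.018, 0]], angular=[[0, 0, 0], [0, 0, 0], [0, 0, 0], [0, 0, 0], [0, 0, 0]])

```text
clock: 5.88
position: [0.627, -0.0384, 0.0551]
ee_rot: [-0.0, 0.994, 0.111, 0.001]
contact_force: [0.2, -0.2, -1.7]
width: 0.0298
```

Call:
send_rows(delta_pos=[[0, 0.018, 0], [0, 0.018, 0], [0, 0.018, 0], [0, 0.006, 0], [0, 0, 0]], angular=[[0, 0, 0], [0, 0, 0], [0, 0, 0], [0, 0, 0], [0, 0, 0]])

```text
clock: 6.3
position: [0.6324, -0.0619, 0.0551]
ee_rot: [0.0, 0.994, 0.11, 0.001]
contact_force: [-0.6, -0.5, -2.8]
width: 0.0299
```

```bash
python3 -c "
from h import *
im=manip.get_image('scene')
x0,y0,k=280,150,6
g=np.clip((im.astype(float)/255)**.8*255,0,255).astype(np.uint8)
o=cv2.resize(g[y0:y0+100,x0:x0+120],None,fx=k,fy=k,interpolation=cv2.INTER_CUBIC)
cv2.imwrite('pics/s4.png',o)
im=manip.get_image('top');cv2.imwrite('pics/t4.png',cv2.resize(im[130:270,220:380],None,fx=4,fy=4))
print(manip.get_state()['contact_force']);plan([.6338,-.0617,.0553],12.75,1)"
```

```text
[-1.11299031  0.63496828 -1.35901367]
clock 6.4 pos [ 0.632 -0.061  0.055] err mm [ 1.8 -0.7  0.3] rot [-0.0003 -0.001  -0.0004]
dp [[0.0039, 0.0027, -0.0007]] 
 an [[-0.004, -0.012, -0.005]]
```

View pics/s4.png

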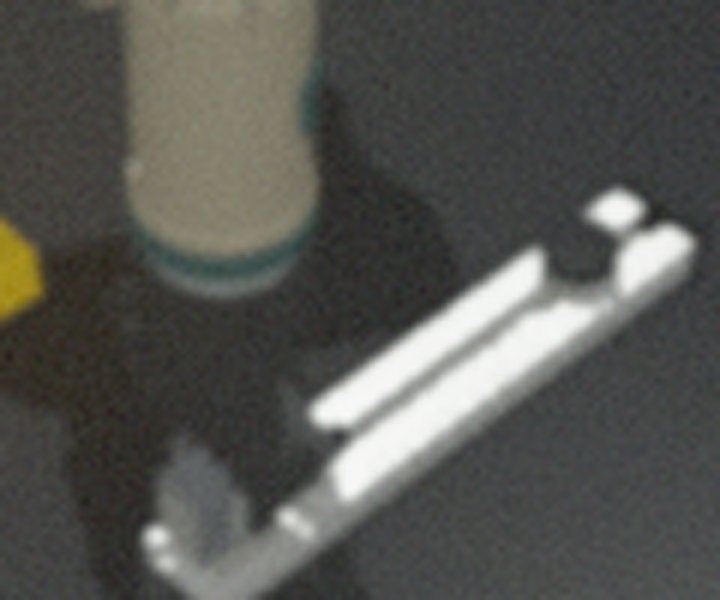

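View pics/t4.png

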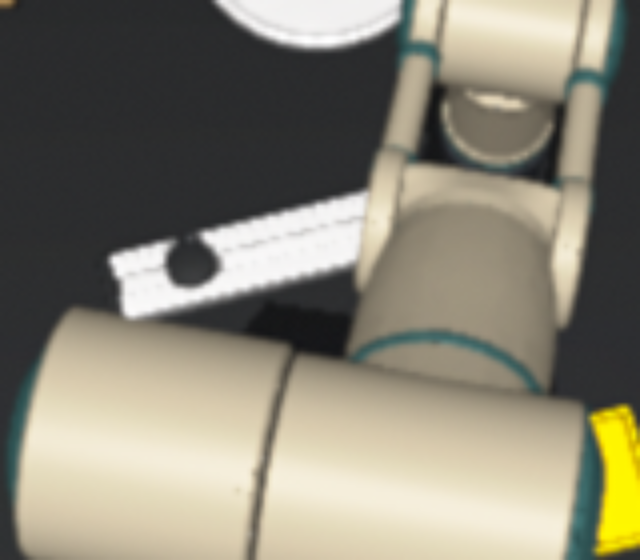

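Call:
send_rows(delta_pos=[[0.001, 0.004, 0], [0, 0, -0.005], [0, 0, -0.005], [0, 0, -0.005]], angular=[[0, 0, 0], [0, 0, 0], [0, 0, 0], [0, 0, 0]])

```text
clock: 6.73
position: [0.6329, -0.0623, 0.0613]
ee_rot: [-0.0, 0.994, 0.111, 0.001]
contact_force: [0.2, 0.2, -1.8]
width: 0.0294
```

Call:
send_rows(delta_pos=[[0, 0, -0.02], [0, 0, -0.05], [0, 0, -0.06], [0, 0, -0.06], [0, 0, -0.04]], angular=[[0, 0, 0], [0, 0, 0], [0, 0, 0], [0, 0, 0], [0, 0, 0]])

```text
clock: 7.15
position: [0.6337, -0.0626, 0.1563]
ee_rot: [0.001, 0.994, 0.111, 0.002]
contact_force: [0.8, 0.9, -1.7]
width: 0.0295
```

```bash
python3 -c "
from h import *
s=cv2.imread('pics/scene0.png')
x0,y0,k=180,180,6
cv2.imwrite('pics/s_bin.png',cv2.resize(s[y0:y0+90,x0:x0+110],None,fx=k,fy=k,interpolation=cv2.INTER_CUBIC))
print(manip.get_state()['contact_force']);plan([.5311,-.2555,.15],0.7,8)"
```

```text
[ 0.81096204  0.88253964 -1.72106699]
clock 7.15 pos [ 0.6337 -0.0626  0.1563] err mm [-102.6 -192.9   -6.3] rot [ 0.0011 -0.0046  0.2104]
dp [[-0.0446, 0.0517, 0.0018], [-0.0432, 0.0529, 0.0019], [-0.0418, 0.054, 0.0019], [-0.0404, 0.0551, 0.0019], [-0.0389, 0.0561, 0.0019]] 
 an [[0.002, -0.007, 0.329], [0.002, -0.007, 0.329], [0.002, -0.007, 0.329], [0.002, -0.007, 0.329], [0.002, -0.007, 0.329]]
dp [[-0.0374, 0.0571, 0.0019], [-0.0359, 0.0581, 0.0019], [-0.0344, 0.059, 0.0019]] 
 an [[0.002, -0.007, 0.329], [0.002, -0.007, 0.329], [0.002, -0.007, 0.329]]
```

View pics/s_bin.png

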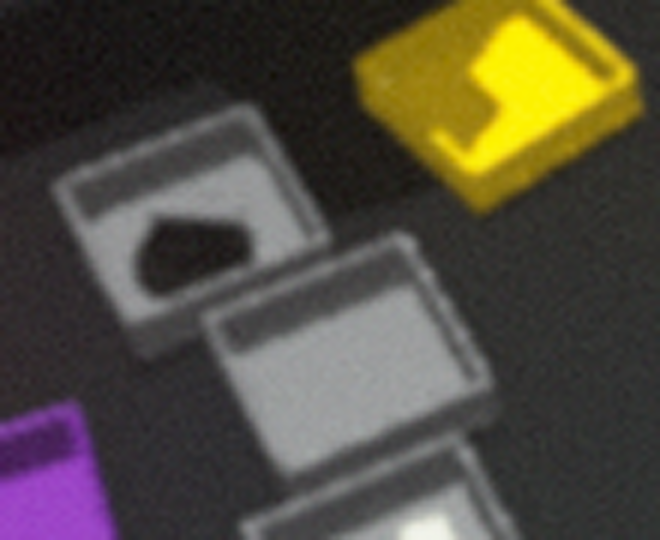

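```bash
python3 -c "
from h import *
P=ray('scene',(np.array([(203,318),(405,235),(493,382),(287,475)])+.5)/6-.5+[180,180],.03);print(P.round(4),P.mean(0))"
```

```text
[[ 0.4848 -0.3049  0.03  ]
 [ 0.4848 -0.2056  0.03  ]
 [ 0.5831 -0.2047  0.03  ]
 [ 0.5846 -0.3027  0.03  ]] [ 0.53433195 -0.25447535  0.03      ]
```

Call:
send_rows(delta_pos=[[-0.03, 0.035, 0], [-0.043, 0.053, 0.001], [-0.042, 0.054, 0.001], [-0.04, 0.055, 0.001], [-0.039, 0.056, 0.001]], angular=[[0, -0.01, 0.33], [0, -0.01, 0.33], [0, -0.01, 0.33], [0, -0.01, 0.33], [0, -0.01, 0.33]])

```text
clock: 7.57
position: [0.5724, -0.176, 0.1524]
ee_rot: [0.0, 0.999, 0.045, -0.001]
contact_force: [0.4, -0.0, -2.0]
width: 0.0298
```

Call:
send_rows(delta_pos=[[-0.037, 0.057, 0.001], [-0.036, 0.058, 0.001], [-0.034, 0.059, 0.001], [-0.014, 0.017, 0], [0, 0, 0]], angular=[[0, -0.01, 0.33], [0, -0.01, 0.33], [0, -0.01, 0.33], [0, 0, 0], [0, 0, 0]])

```text
clock: 7.98
position: [0.528, -0.2561, 0.1512]
ee_rot: [0.001, 1.0, 0.004, -0.003]
contact_force: [-0.2, 0.1, -2.1]
width: 0.0297
```

Call:
send_rows(delta_pos=[[0, 0, 0], [0, 0, 0], [0, 0, 0]], angular=[[0, 0, 0], [0, 0, 0], [0, 0, 0]])

```text
clock: 8.23
position: [0.5298, -0.2531, 0.1507]
ee_rot: [0.0, 1.0, 0.006, -0.002]
contact_force: [0.0, -0.2, -2.5]
width: 0.0294
```

```bash
python3 -c "
from h import *
im=manip.get_image('scene');cv2.imwrite('pics/s5.png',cv2.resize(im[120:320,120:380],None,fx=3,fy=3))
print(manip.get_state()['contact_force']);plan([.5315,-.2555,.09],0.7,3)"
```

```text
[-0.93420121  0.08536206 -2.41859019]
clock 8.2833 pos [ 0.5298 -0.2531  0.1506] err mm [  1.7  -2.4 -60.6] rot [0.0002 0.0048 0.0007]
dp [[0.0016, 0.002, 0.0505], [0.0016, 0.002, 0.0505], [0.0015, 0.002, 0.0505]] 
 an [[0.001, 0.02, 0.003], [0.001, 0.02, 0.003], [0.001, 0.02, 0.003]]
```

View pics/s5.png

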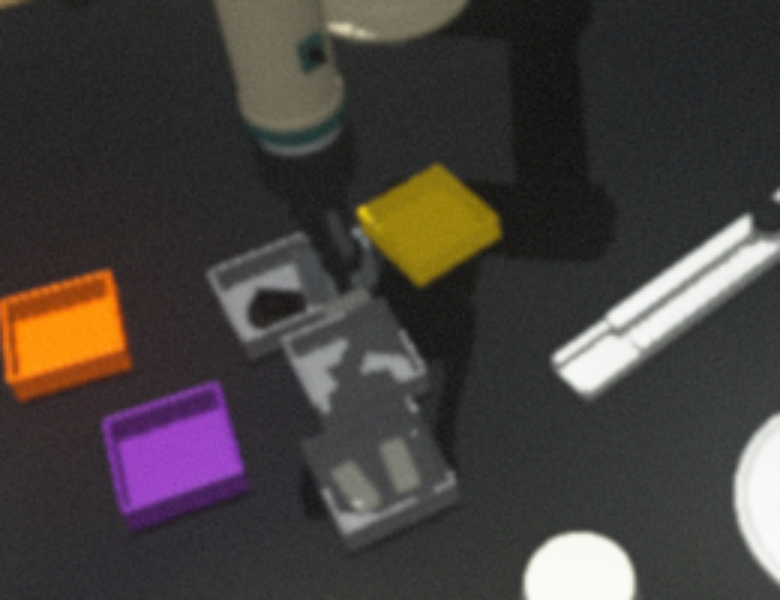

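The empty bin's centre comes out at (0.532,-0.255) from both views, and the stop hangs above it. Next I lower it.

Call:
send_rows(delta_pos=[[0.002, 0.002, 0.04], [0.002, 0.002, 0.06], [0.001, 0.001, 0.05], [0, 0, 0.025], [0, 0, 0]], angular=[[0, 0.02, 0], [0, 0.02, 0], [0, 0.02, 0], [0, 0, 0], [0, 0, 0]])

```text
clock: 8.7
position: [0.5297, -0.2546, 0.078]
ee_rot: [-0.001, 1.0, 0.006, -0.003]
contact_force: [-0.4, -0.0, -1.2]
width: 0.0296
```

Call:
send_rows(delta_pos=[[0, 0, 0], [0, 0, 0], [0, 0, 0]], angular=[[0, 0, 0], [0, 0, 0], [0, 0, 0]])

```text
clock: 8.95
position: [0.532, -0.2568, 0.0819]
ee_rot: [0.001, 1.0, 0.006, 0.001]
contact_force: [-0.6, -1.1, -2.6]
width: 0.0294
```

```bash
python3 -c "
from h import *
print(manip.get_state()['contact_force']);plan([.532,-.255,.0525],0.7,5)"
```

```text
[-0.59703983 -1.09239656 -2.59840773]
clock 8.95 pos [ 0.532  -0.2568  0.0819] err mm [ -0.    1.8 -29.4] rot [ 0.002  -0.0021 -0.0008]
dp [[-0.0, -0.0009, 0.0147], [-0.0, -0.0009, 0.0147], [-0.0, -0.0009, 0.0147], [-0.0, -0.0009, 0.0147], [-0.0, -0.0009, 0.0147]] 
 an [[0.005, -0.005, -0.002], [0.005, -0.005, -0.002], [0.005, -0.005, -0.002], [0.005, -0.005, -0.002], [0.005, -0.005, -0.002]]
```

Call:
send_rows(delta_pos=[[0, -0.001, 0.013], [0, -0.001, 0.014], [0, -0.001, 0.014], [0, 0, 0.013], [0, 0, 0.008]], angular=[[0.005, -0.005, 0], [0.005, -0.005, 0], [0.005, -0.005, 0], [0.005, -0.005, 0], [0, 0, 0]])

```text
clock: 9.37
position: [0.5304, -0.2548, 0.0547]
ee_rot: [-0.001, 1.0, 0.006, -0.002]
contact_force: [-0.4, 0.2, -1.7]
width: 0.0293
```

Call:
send_rows(delta_pos=[[0, 0, 0], [0, 0, 0], [0, 0, 0]], angular=[[0, 0, 0], [0, 0, 0], [0, 0, 0]])

```text
clock: 9.62
position: [0.5311, -0.2552, 0.0558]
ee_rot: [-0.0, 1.0, 0.006, -0.001]
contact_force: [0.2, 0.0, -1.7]
width: 0.0298
```

```bash
python3 -c "
from h import *
im=manip.get_image('scene');cv2.imwrite('pics/s6.png',cv2.resize(im[170:300,170:300],None,fx=4.5,fy=4.5,interpolation=cv2.INTER_CUBIC))
print(manip.get_state()['contact_force']);plan([.532,-.255,.0525],0.7,2)"
```

```text
[ 0.69643945 -0.33991924 -2.24140261]
clock 9.6667 pos [ 0.5311 -0.2553  0.0559] err mm [ 0.9  0.3 -3.4] rot [-0.0008  0.0015 -0.0011]
dp [[0.0011, -0.0004, 0.0042], [0.0011, -0.0004, 0.0042]] 
 an [[-0.005, 0.01, -0.007], [-0.005, 0.01, -0.007]]
```

View pics/s6.png

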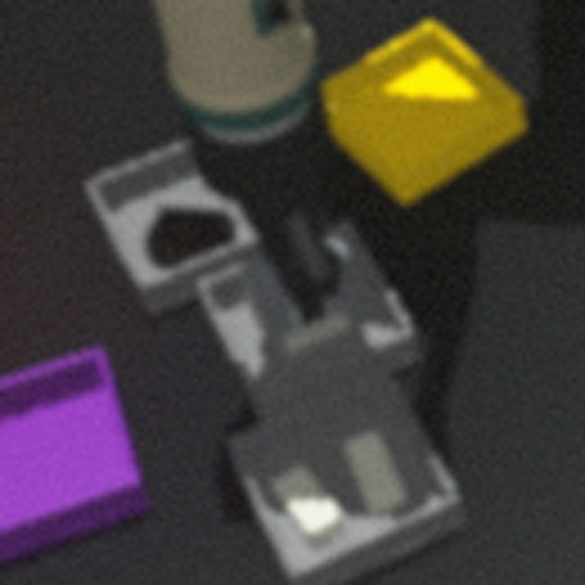

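Not touching yet (still carrying about 2 N), so I'll creep down 1 mm at a time until contact.

Call:
send_rows(delta_pos=[[0.001, 0, 0.003], [0, 0, 0.003], [0, 0, 0], [0, 0, 0]], angular=[[0, 0.01, -0.01], [0, 0, 0], [0, 0, 0], [0, 0, 0]])

```text
clock: 10.0
position: [0.5313, -0.255, 0.0533]
ee_rot: [-0.001, 1.0, 0.006, -0.001]
contact_force: [0.1, 0.9, -1.5]
width: 0.0294
```

Call:
send_rows(delta_pos=[[0, 0, 0.003], [0, 0, 0], [0, 0, 0]], angular=[[0, 0, 0], [0, 0, 0], [0, 0, 0]])

```text
clock: 10.25
position: [0.5313, -0.2551, 0.0521]
ee_rot: [-0.001, 1.0, 0.006, -0.001]
contact_force: [-0.0, -0.0, -2.1]
width: 0.0295
```

Call:
send_rows(delta_pos=[[0, 0, 0.002], [0, 0, 0], [0, 0, 0]], angular=[[0, 0, 0], [0, 0, 0], [0, 0, 0]])

```text
clock: 10.5
position: [0.5314, -0.2552, 0.0521]
ee_rot: [-0.0, 1.0, 0.006, -0.0]
contact_force: [-1.1, 0.3, 6.4]
width: 0.0296
```

Call:
send_rows(delta_pos=[[0, 0, 0.001], [0, 0, 0], [0, 0, 0]], angular=[[0, 0, 0], [0, 0, 0], [0, 0, 0]])

```text
clock: 10.75
position: [0.5314, -0.2551, 0.052]
ee_rot: [-0.0, 1.0, 0.006, -0.0]
contact_force: [-1.9, 1.3, 8.0]
width: 0.0298
```

Contact came at the expected height. I'll ease off the preload and open.

Call:
send_rows(delta_pos=[[0, 0, -0.002], [0, 0, 0]], angular=[[0, 0, 0], [0, 0, 0]])

```text
clock: 10.92
position: [0.5314, -0.2552, 0.0521]
ee_rot: [-0.0, 1.0, 0.006, -0.0]
contact_force: [-0.9, -0.1, 4.5]
width: 0.0298
```

Call:
send_rows(delta_pos=[[0, 0, 0], [0, 0, 0], [0, 0, 0], [0, 0, 0], [0, 0, 0]], angular=[[0, 0, 0], [0, 0, 0], [0, 0, 0], [0, 0, 0], [0, 0, 0]], hand=50)

```text
clock: 11.33
position: [0.5313, -0.2551, 0.0515]
ee_rot: [-0.001, 1.0, 0.006, -0.001]
contact_force: [-0.2, -0.6, 1.0]
width: 0.0501
```

Released, and the force is near zero. I'll rise straight up slowly, then back away.

Call:
send_rows(delta_pos=[[0, 0, -0.01], [0, 0, -0.025], [0, 0, -0.04], [0, 0, -0.05], [0, 0, -0.05]], angular=[[0, 0, 0], [0, 0, 0], [0, 0, 0], [0, 0, 0], [0, 0, 0]])

```text
clock: 11.75
position: [0.5313, -0.2552, 0.1231]
ee_rot: [-0.001, 1.0, 0.006, -0.001]
contact_force: [0.0, -0.1, 0.6]
width: 0.0498
```

Call:
send_rows(delta_pos=[[0, 0, -0.06], [0, 0, -0.08], [0, 0, -0.08], [0, 0.02, -0.06], [0, 0.06, 0]], angular=[[0, 0, 0], [0, 0, 0], [0, 0, 0], [0, 0, 0], [0, 0, 0]])

```text
clock: 12.17
position: [0.5344, -0.2864, 0.2415]
ee_rot: [0.002, 1.0, 0.007, 0.005]
contact_force: [-0.5, -0.1, 0.1]
width: 0.0506
```

Call:
send_rows(delta_pos=[[-0.05, 0.08, 0], [-0.05, 0.08, 0], [-0.05, 0.08, 0], [-0.05, 0.08, 0], [-0.04, 0.05, 0]], angular=[[0, 0, 0], [0, 0, 0], [0, 0, 0], [0, 0, 0], [0, 0, 0]])

```text
clock: 12.58
position: [0.4361, -0.4395, 0.2347]
ee_rot: [0.001, 1.0, 0.005, -0.0]
contact_force: [1.1, -0.0, 0.8]
width: 0.05
```

Call:
send_rows(delta_pos=[[-0.05, 0.05, 0], [-0.05, 0.05, 0], [-0.02, 0.02, 0], [0, 0, 0], [0, 0, 0]], angular=[[0, 0, 0], [0, 0, 0], [0, 0, 0], [0, 0, 0], [0, 0, 0]])

```text
clock: 13.0
position: [0.3905, -0.4847, 0.2341]
ee_rot: [-0.001, 1.0, 0.005, 0.0]
contact_force: [0.6, 0.7, -0.6]
width: 0.0497
```

```bash
python3 -c "
from h import *
im=manip.get_image('scene');cv2.imwrite('pics/s7.png',im)
cv2.imwrite('pics/s7z.png',cv2.resize(im[170:310,170:410],None,fx=3.3,fy=3.3,interpolation=cv2.INTER_CUBIC))
im=manip.get_image('top');cv2.imwrite('pics/t7.png',im)
cv2.imwrite('pics/t7z.png',cv2.resize(im[145:285,240:480],None,fx=3.3,fy=3.3,interpolation=cv2.INTER_CUBIC))
s=manip.get_state();print(s['clock'],s['position'],s['contact_force'])"
```

```text
13.1 [ 0.39127697 -0.48385591  0.23395013] [-0.26309177  0.63161716  0.35599041]
```

View pics/s7z.png

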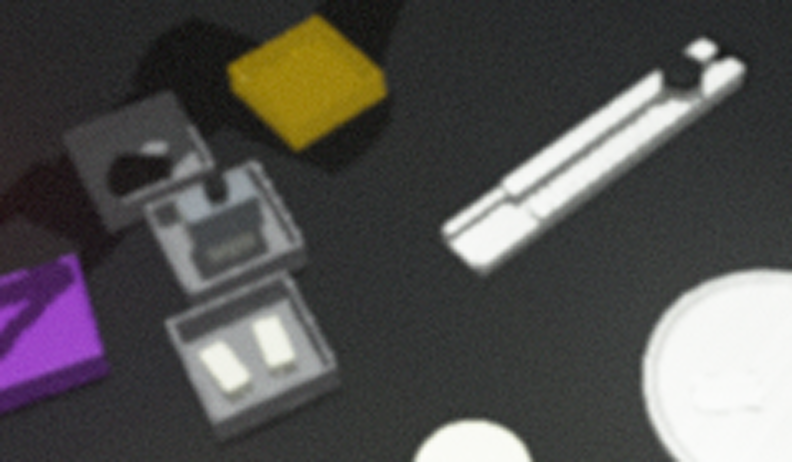

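View pics/t7z.png

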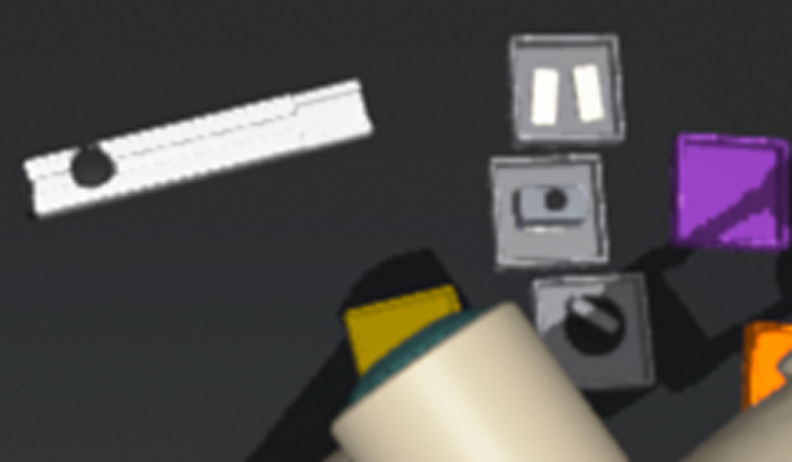

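View pics/t7.png

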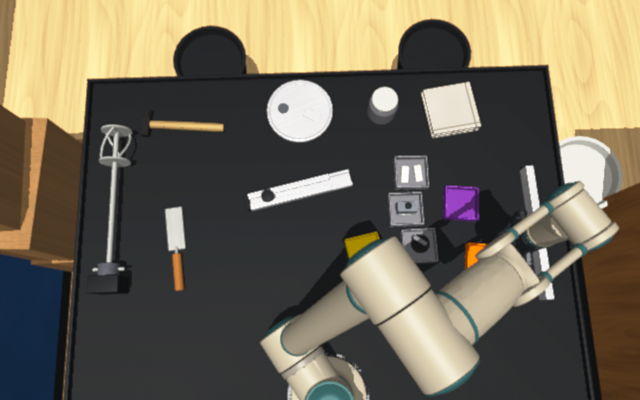

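The stop stands upright in the middle bin, at top-crop (551,203) and scene-crop (220,215). The dog is still at top (267,195), and nothing else has shifted.

```bash
python3 -c "
from h import *
P=ray('top',(np.array([(551,204)])+.5)/3.3-.5+[240,145],.066);print(P)
print(manip.sign_off())"
```

```text
[[ 0.52882281 -0.25121253  0.066     ]]
the job is handed in; nothing more can be done
None
```

The fence stop is now standing upright on its foot in the empty grey bin, and I handed the job in at about 13 s of the 48 s allowed.

- **On the rail:** I gripped the stop across its flat sides and raised it about 1 mm, inside its 3 mm of play. I then slid it about 144 mm to the mouth and lifted it straight out. The wrist force was only about the stop's own weight (roughly 2 N), so it never forced the lips.
- **Into the bin:** I lowered the stop until it touched the floor, where the wrist force peaked at about 8 N. I then eased off to about 4.5 N, opened the gripper and moved the arm clear.
- **Last checks:** The final pictures from both cameras show the stop upright in the bin. The clamp is still at its starting place on the rail, and I saw nothing else moved. The last picture puts the stop at about (0.529, -0.251) m, 4 to 5 mm from where I released it. I read that point by eye from a blurred picture, and the stop is well inside the bin either way.
- **Disagreements:** The two camera views differed by 2 to 3 mm on where the stop and the bin were, so I aimed between them. My first alignment over the stop was about 3 mm off, and I corrected it before gripping. No check failed.

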